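# Tighten the test chamber's cover crosswise, then shut its vent

## Task

Get the gauge test chamber ready for pumping down: tighten the four wing screws of its gasketed cover evenly in two rounds, first each one about halfway, then each one fully home to its stop, both rounds in cross order (after the first screw its diagonal opposite, then the other two). Leave the vent valve open until all four are home so that no air is trapped, then swing its lever clockwise to the stop to shut it. Leave the things lying round the chamber where they are.

Things in the scene. Friction and masses are not known exactly. Their poses are not given: they have to be found in the camera images.
- chamber: Gauge test chamber, fixed on the worktop: grey box with 164 mm square flange, thin black gasket and aluminium cover. Origin: centre of the underside, on the worktop. z up, x to the cover's back edge (away from the robot at yaw 0), y to its left. Wing screws at x = +-62, y = +-62 mm; vent valve on the right (-y) side. Cover's upper face 81 mm up.
- cover_top (a point): Centre of the cover's upper face, 81 mm above the worktop, axes as the chamber's. Cover 164 x 164 x 12 mm, with a round sight glass here in a steel bezel 100 mm across and 3 mm high (cap screws to 6 mm).
- vent_lever (a joint): Vent valve lever's hinge, vertical axis at vent_axis. 0 = open: lever in line with its pipe, pointing straight away from the chamber (its -y). Grows clockwise seen from above to the stop at 1.571 = shut: lever square to the pipe, pointing to the chamber's front (its -x). Starts at 0 to 0.25; stays where left; takes about 2 N at the grip.
- vent_tip (a point): Point on the vent lever's grip, 60 mm from its axis, at mid-thickness, 72 mm above the worktop. The grip is a grey sleeve 15.5 mm wide, 10 mm thick, from 27 to 73 mm from the axis; below it only the brass valve body, up to 50 mm above the worktop (58 mm at the axis) and 33 mm from the axis. The point's -y points outwards along the lever.
- vent_axis (a point): Point on the vent lever's axis, 72 mm above the worktop, at x = -20, y = -124 mm of the chamber (42 mm outside the cover's edge); a screw cap there reaches 79 mm. Turns with the lever, -y outwards along it.
- screw_front_left (a joint): Front left wing screw's turn about its vertical axis, rad: 0 = backed off; grows as it is tightened (clockwise seen from above) to the stop at 1.75 = fully home (its shoulder meets the cover). Starts between 0 and 0.35; stays where left. Takes about 0.14 N m at first, 0.23 N m at the end as the gasket squeezes.
- wing_front_left (a point): Grip point of the front left wing screw (corner as seen from the robot), on its axis, 24 mm above the cover, 105 mm above the worktop; turns with it, does not sink. The wings form an upright grey blade 10 mm thick, 55 mm long along the point's x, faces square to its y, 8 to 37 mm above the cover; collar below 20 mm across, 5 mm high. Fully home, the blade lies along the chamber's x.
- screw_front_right (a joint): Front right wing screw's turn about its vertical axis, rad: 0 = backed off; grows as it is tightened (clockwise seen from above) to the stop at 1.75 = fully home (its shoulder meets the cover). Starts between 0 and 0.35; stays where left. Takes about 0.14 N m at first, 0.23 N m at the end as the gasket squeezes.
- wing_front_right (a point): Grip point of the front right wing screw (corner as seen from the robot), on its axis, 24 mm above the cover, 105 mm above the worktop; turns with it, does not sink. The wings form an upright grey blade 10 mm thick, 55 mm long along the point's x, faces square to its y, 8 to 37 mm above the cover; collar below 20 mm across, 5 mm high. Fully home, the blade lies along the chamber's x.
- screw_back_left (a joint): Back left wing screw's turn about its vertical axis, rad: 0 = backed off; grows as it is tightened (clockwise seen from above) to the stop at 1.75 = fully home (its shoulder meets the cover). Starts between 0 and 0.35; stays where left. Takes about 0.14 N m at first, 0.23 N m at the end as the gasket squeezes.
- wing_back_left (a point): Grip point of the back left wing screw (corner as seen from the robot), on its axis, 24 mm above the cover, 105 mm above the worktop; turns with it, does not sink. The wings form an upright grey blade 10 mm thick, 55 mm long along the point's x, faces square to its y, 8 to 37 mm above the cover; collar below 20 mm across, 5 mm high. Fully home, the blade lies along the chamber's x.
- screw_back_right (a joint): Back right wing screw's turn about its vertical axis, rad: 0 = backed off; grows as it is tightened (clockwise seen from above) to the stop at 1.75 = fully home (its shoulder meets the cover). Starts between 0 and 0.35; stays where left. Takes about 0.14 N m at first, 0.23 N m at the end as the gasket squeezes.
- wing_back_right (a point): Grip point of the back right wing screw (corner as seen from the robot), on its axis, 24 mm above the cover, 105 mm above the worktop; turns with it, does not sink. The wings form an upright grey blade 10 mm thick, 55 mm long along the point's x, faces square to its y, 8 to 37 mm above the cover; collar below 20 mm across, 5 mm high. Fully home, the blade lies along the chamber's x.
- spanner: Open-end spanner 35 x 181 x 8 mm lying left of the chamber, along its own y. Origin: centre of its underside. Bystander.
- label_roll: Roll of white labels lying flat, 68 mm across, 30 mm high, in front of the chamber. Origin: centre of its underside. Bystander.
- knurled_fitting: Short round metal fitting, 26 mm across, 30 mm high, in front of the chamber. Origin: centre of its underside. Bystander.
- memo_pad: Yellow memo pad 76 x 77 x 12 mm on the worktop to the right, near the front edge. Origin: centre of its underside. Bystander.

How it is judged:
On the way, in this order (a step that is already met when the one before it is completed fails the run):
1. first round: every wing screw is turned well down (at least 0.6 rad from backed off) (value of joint each of screw_front_left, screw_front_right, screw_back_left, screw_back_right above 0.6 rad), for 0.1 s.
2. second round: every wing screw is home (within 0.15 rad of its stop) (value of joint each of screw_front_left, screw_front_right, screw_back_left, screw_back_right above 1.6 rad), for 0.1 s.
3. the vent lever is swung shut (within 0.12 rad of its stop) (value of joint vent_lever above 1.45 rad), for 0.1 s.
At the end, for the whole second after the job is handed in: All four wing screws stand within 0.15 rad (9 degrees) of their stops and the vent lever within 0.12 rad of its shut stop (all of step 2 and value of joint vent_lever above 1.45 rad); the robot touches nothing.
It fails at once if a screw is pulled nearly home (beyond 1.35 rad) while another has not had its first round (below 0.6 rad): uneven (value of joint any of screw_front_left, screw_front_right, screw_back_left, screw_back_right above 1.35 rad and value of joint any of screw_front_left, screw_front_right, screw_back_left, screw_back_right below 0.6 rad).
It fails at once if first round out of cross order: two neighbouring screws beyond 0.6 rad while the other two are not ((value of joint each of screw_front_left, screw_front_right above 0.6 rad and value of joint each of screw_back_left, screw_back_right below 0.6 rad) or (value of joint each of screw_front_right, screw_back_right above 0.6 rad and value of joint each of screw_front_left, screw_back_left below 0.6 rad) or (value of joint each of screw_back_right, screw_back_left above 0.6 rad and value of joint each of screw_front_left, screw_front_right below 0.6 rad) or (value of joint each of screw_back_left, screw_front_left above 0.6 rad and value of joint each of screw_front_right, screw_back_right below 0.6 rad)).
It fails at once if second round out of cross order: two neighbouring screws beyond 1.35 rad while the other two are not ((value of joint each of screw_front_left, screw_front_right above 1.35 rad and value of joint each of screw_back_left, screw_back_right below 1.35 rad) or (value of joint each of screw_front_right, screw_back_right above 1.35 rad and value of joint each of screw_front_left, screw_back_left below 1.35 rad) or (value of joint each of screw_back_right, screw_back_left above 1.35 rad and value of joint each of screw_front_left, screw_front_right below 1.35 rad) or (value of joint each of screw_back_left, screw_front_left above 1.35 rad and value of joint each of screw_front_right, screw_back_right below 1.35 rad)).
It fails at once if the vent is swung half shut while a screw is not home yet (value of joint vent_lever above 0.8 rad and value of joint any of screw_front_left, screw_front_right, screw_back_left, screw_back_right below 1.55 rad).
It fails at once if a bystander is pushed more than 30 mm (distance of any of spanner, label_roll, knurled_fitting, memo_pad from where it was at the start of the episode above 0.03 m).
It also fails if it takes over 72 s, if anything falls off the work surface, if the arm or the gripper's body presses on something with over 40 N, if the wrist force passes 120 N, or if a joint passes its speed limit or range.

## Robot

A 6-joint arm with a two-finger parallel gripper is mounted at the origin on a cart in front of the work surface, level with it; the furniture and walls round the work are solid. World frame = base frame: x ahead of the robot, y to its left, z up, the work surface at z = 0. Lengths are in m, angles in rad, forces in N, time in s.
With the tool pointing down it reaches from about 0.35 to 0.775 m from the base axis. Payload 5.5 kg.
Tool frame: the origin (TCP) lies between the finger pads; the fingertips stand 11 mm ahead of it and the grasp point (between the pads) lies 8 mm behind it (tips_ahead is the distance from the TCP to the fingertips, in m); z points along the fingers, y is the line along which they close (so a half turn about z gives the same grasp; the last joint's range is limited). The gripper opens to 85 mm and grips with 20 to 120 N. Pads are 22 mm wide; open, the fingers measure 114 mm over their backs; the gripper's body (76 mm by 85 mm) begins 54 mm behind the grasp point. The pads swing forward as they close: fully open they stand 13 mm farther back than shut.
Start: joints at [1.049, 0.313, 0.046, 1.304, 0, 1.431], TCP at [0.214, 0.534, 0.242] pointing down, gripper open.
Joint ranges: [-2.76, 2.76], [-0.86, 1.69], [-1.03, 1.26], [-2.2, 2.34], [-1.47, 1.5], [-3.14, 3.14]. Speed limits (rad/s): [2.57, 2.57, 3.14, 3.14, 3.14, 3.14].

## Interface

Orientations are given as a unit quaternion [w, x, y, z].
In Python, from workcell import * gives the robot as it stands. The module is installed in compiled form; this text tells all that it offers.
- The arm moves only by the tool jog_arm, never from a script. Its argument "moves" is a list of rows, each an object with "fingers": the closure, from 0 (fully open) to 1 (shut); "slide": the shift along the tool's x, y, z in mm, a list of three; "angular": the turn, a rotation vector about the tool's x, y, z in degrees, a list of three. A call has 1 to 10 rows; each row is the pose to reach, as a shift and turn from the pose commanded when the call began, along the tool's axes at that moment; what a row does not reach only later rows make up. A row lasts 1/12 s, in which the tool goes at most 41.7 mm and 7.16 degrees, less where a joint would pass 70% of its speed; a pose out of reach is approached as far as the arm can. A call with a gripper value outside its range is refused whole. The fingers move at their own pace and stop on an object; "squeeze" is the grip in N (left out, the last holds). Time passes only in rows, so rows that repeat a pose let the fingers close. It gives the time, the measured TCP pose, the force, the opening and the grip force at its end, in the units of the state.
- get_state(): the state, without advancing time (a new reading comes with each control period).
- read_camera(name): name is "side" or "top"; returns a dict with "color" (400x640x3 uint8, red, green, blue), "fovy" (degrees; the focal length in pixels is half the picture's height over the tangent of half this angle, whatever the lens; pixels are square), "cx", "cy" (the principal point, pixels), "D" ([k1, k2, p1, p2, k3] as OpenCV has them; the pictures are not rectified), "world_from_camera" (4x4, takes a point from camera to world coordinates). Camera axes: x right, y down, z forward; pixel columns grow to the right and rows downward; lengths in m; the calibration is good to about 2 mm. A picture is of the moment at which its call begins. There is no depth.
- hand_in(): hands the job in; it is judged then, once.
Trained networks look in a picture, given as the dict that the camera call returned (one of the last four; its "shot" number tells which), for a name from the list of things; names that differ only in an ending like _2 or _b are one class to them, and where a whole thing is asked for, a point or a joint stands for the part that bears it (a point fixed in the world has none). Each returns a list of dicts, best first, with "p" (0 to 1); they miss things now and then, are a little off and sometimes report something else, mostly with a low value. They report only what shows in the picture. A call takes as long as a camera call.
- look_for(target, picture): "point" ([column, row] in pixels, amid what is visible of it).
- tip_of(target, picture): "point" ([column, row] in pixels: a listed point, or the origin of a listed thing).
The state is a dict: "clock": time; "joint_pos": joint angles; "qvel": joint speeds; "tau": joint torques, N m; "tcp_pos": TCP position; "orientation": TCP orientation; "wrist_force": force on the tool from outside, world axes, zero at the start; "ft_torque": the same for the moment, N m; "finger_gap": finger opening in m; "grip_force": force on a finger pad.
Only numpy, scipy, OpenCV 4.12 (cv2) and the standard library are available. Lean on these libraries where they do the work, as an engineer would, in place of code of your own. Each camera call takes 0.05 s, during which the arm holds its last target. There are 200 camera calls.

## Working session

There is one attempt and no reset: what is moved stays moved. The work goes in short steps, Python scripts to look and compute and a tool call to move; the robot and the scene stay as the last step left them, time stands still between calls to the robot, and variables do not carry over. Pictures are saved under pics/ and viewed, at most 10 in all, crops included, and the job is handed in when it is done.

Besides the shell and the picture viewer there is one more tool, called after "Emit:" as name(argument=value, ...) on one line, values as JSON. jog_arm: Moves the arm, as the interface text tells. Its arguments: {"type":"object","properties":{"moves":{"type":"array","items":{"type":"object","properties":{"fingers":{"type":"number"},"slide":{"type":"array","items":{"type":"number"}},"angular":{"type":"array","items":{"type":"number"}}}}},"squeeze":{"type":"number"}},"required":["moves"]}

```bash
mkdir -p pics; cat > h.py <<'E'
from workcell import *
import numpy as np, cv2
from scipy.spatial.transform import Rotation as R
def K(c):
    f=200/np.tan(np.radians(c["fovy"])/2); return np.array([[f,0,c["cx"]],[0,f,c["cy"]],[0,0,1.]])
def ray(c,p):
    n=cv2.undistortPoints(np.array([[p]],float),K(c),np.array(c["D"],float))[0,0]
    T=np.array(c["world_from_camera"]); d=T[:3,:3]@np.array([n[0],n[1],1]); return T[:3,3],d/np.linalg.norm(d)
def tri(rs):
    A=sum(np.eye(3)-np.outer(d,d) for o,d in rs); b=sum((np.eye(3)-np.outer(d,d))@o for o,d in rs)
    return np.linalg.solve(A,b)
def atz(r,z): o,d=r; return o+d*(z-o[2])/d[2]
def proj(c,P):
    T=np.linalg.inv(np.array(c["world_from_camera"])); 
    return cv2.projectPoints(np.array(P,float).reshape(-1,3),cv2.Rodrigues(T[:3,:3])[0],T[:3,3],K(c),np.array(c["D"],float))[0][:,0]
E
python3 - <<'E'
from h import *
cs={n:read_camera(n) for n in("top","side")}
for n,c in cs.items(): cv2.imwrite(f"pics/{n}0.png",c["color"][:,:,::-1])
for t in ["cover_top","wing_front_left","wing_front_right","wing_back_left","wing_back_right","vent_tip","vent_axis","spanner","label_roll","knurled_fitting","memo_pad"]:
    rs=[]
    for n,c in cs.items():
        o=tip_of(t,c); print(t,n,[(np.round(x["point"]),round(x["p"],2)) for x in o[:3]])
        if o: rs.append(ray(c,o[0]["point"]))
    if len(rs)==2: print("   ",tri(rs).round(4))
s=get_state(); print(s["tcp_pos"],s["orientation"],s["clock"],s["finger_gap"])
E
```

```text
cover_top top [(array([269., 198.]), 0.63)]
cover_top side [(array([315., 230.]), 0.69)]
    [0.5011 0.0295 0.0844]
wing_front_left top [(array([244., 224.]), 0.51)]
wing_front_left side [(array([341., 240.]), 0.63)]
    [0.4391 0.0904 0.0988]
wing_front_right top [(array([290., 226.]), 0.41)]
wing_front_right side [(array([346., 212.]), 0.4)]
    [ 0.4316 -0.0223  0.1018]
wing_back_left top [(array([245., 173.]), 0.44)]
wing_back_left side [(array([283., 235.]), 0.55)]
    [0.5658 0.0859 0.1034]
wing_back_right top [(array([296., 180.]), 0.41)]
wing_back_right side [(array([298., 208.]), 0.46)]
    [ 0.5464 -0.0397  0.1004]
vent_tip top [(array([342., 214.]), 0.44)]
vent_tip side [(array([338., 242.]), 0.74), (array([336., 199.]), 0.46)]
    [ 0.4597 -0.1644 -0.0726]
vent_axis top [(array([320., 210.]), 0.64)]
vent_axis side [(array([331., 208.]), 0.49)]
    [ 0.4718 -0.0968  0.0689]
spanner top [(array([225., 205.]), 0.63)]
spanner side [(array([315., 292.]), 0.86)]
    [0.4913 0.1594 0.01  ]
label_roll top [(array([283., 255.]), 0.63)]
label_roll side [(array([376., 259.]), 0.69), (array([281., 233.]), 0.63)]
    [ 0.3557  0.0057 -0.0086]
knurled_fitting top [(array([250., 240.]), 0.53)]
knurled_fitting side [(array([361., 278.]), 0.67), (array([337., 198.]), 0.25)]
    [ 0.3953  0.092  -0.0016]
memo_pad top [(array([409., 259.]), 0.91)]
memo_pad side [(array([379., 189.]), 0.71)]
    [ 0.3391 -0.3376  0.0044]
[0.21425633 0.53364184 0.24234456] [2.63924940e-05 1.89725297e-01 9.81837210e-01 6.70056614e-05] 1.2 0.0852217238294617
```

```bash
python3 - <<'E'
import cv2
a=cv2.imread("pics/top0.png")[150:270,190:430]; b=cv2.imread("pics/side0.png")[170:310,240:420]
cv2.imwrite("pics/topc.png",cv2.resize(a,(800,400),interpolation=2)); cv2.imwrite("pics/sidec.png",cv2.resize(b,None,fx=4,fy=4,interpolation=2))
E
```

```text
(no output)
```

View pics/topc.png

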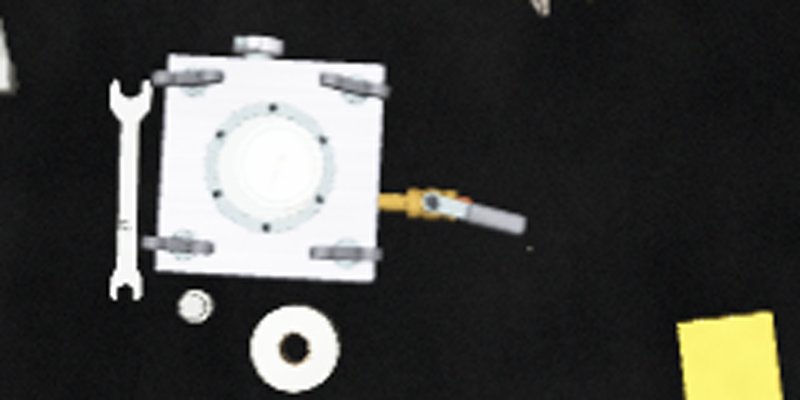

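View pics/sidec.png

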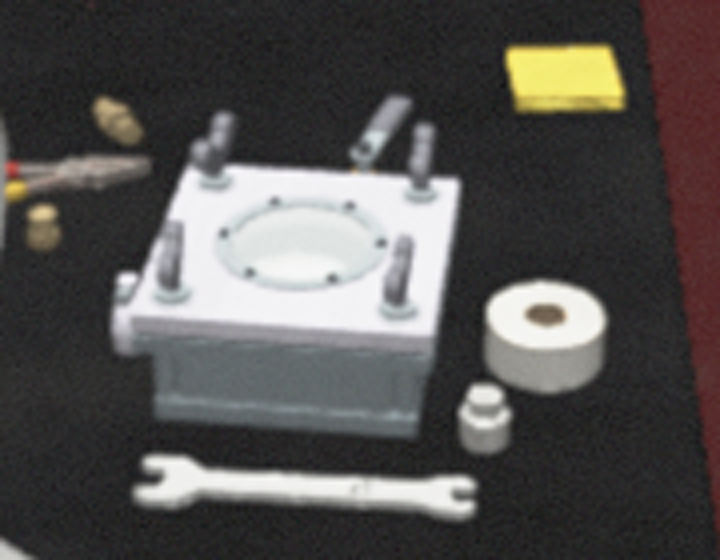

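The top crop shows the chamber at about −3° yaw with cover corners at crop px (168,55), (386,65), (373,282) and (157,270). The four blades lie roughly across it, and the vent lever points right at (432,202)→(523,225). In the side crop, the cover corners are at about (192,165), (460,180), (433,345) and (132,325).

```bash
python3 - <<'E'
from h import *
c=read_camera("top"); s=read_camera("side")
f=lambda p:np.array(p)/(10/3)+[190,150]-0.35
g=lambda p:np.array(p)/4+[240,170]-0.4
L=0.082
mod=np.array([[L,L],[L,-L],[-L,-L],[-L,L]])
def fit(P):
    m=P.mean(0); Q=P-m; a=np.arctan2((mod[:,0]*Q[:,1]-mod[:,1]*Q[:,0]).sum(),(mod*Q).sum()); return m.round(4),np.degrees(a).round(2),np.linalg.norm(Q,axis=1).round(4)
P=np.array([atz(ray(c,f(p)),.081)[:2] for p in [(168,55),(386,65),(373,282),(157,270)]]); print("top",fit(P))
# side: BL, BR, FR, FL (upper face)
S=np.array([atz(ray(s,g(p)),.081)[:2] for p in [(132,320),(192,165),(460,180),(435,340)]]); print("side",fit(S))
for n,a,b in [("BL",(155,78),(222,75)),("BR",(320,76),(390,92)),("FL",(144,242),(213,248)),("FR",(310,253),(382,255))]:
    A=atz(ray(c,f(a)),.115);B=atz(ray(c,f(b)),.115);d=A-B;print(n,np.degrees(np.arctan2(d[1],d[0])).round(1),((A+B)/2).round(4),np.linalg.norm(d).round(4))
A=atz(ray(c,f((432,202))),.078);B=atz(ray(c,f((523,225))),.077);d=B-A;print("vent",A,B,np.degrees(np.arctan2(d[1],d[0])),np.linalg.norm(d))
# refine the blade angle by PCA on dark-grey pixels inside the cover
g_=cv2.cvtColor(c["color"],cv2.COLOR_RGB2GRAY)
m,a,_=fit(P); a=np.radians(a); Rm=np.array([[np.cos(a),-np.sin(a)],[np.sin(a),np.cos(a)]])
for n,xy in dict(BL=(.062,.062),BR=(.062,-.062),FL=(-.062,.062),FR=(-.062,-.062)).items():
    w=m+Rm@np.array(xy); print(n,"pred axis",w.round(4),"px z105",proj(c,[*w,.105]).round(1))
E
```

```text
top (array([0.4986, 0.0256]), np.float64(-3.97), array([0.117 , 0.1171, 0.1163, 0.1157]))
side (array([0.4987, 0.0312]), np.float64(-3.37), array([0.1177, 0.1175, 0.1178, 0.1174]))
BL 91.3 [0.5648 0.0817 0.115 ] 0.0497
BR 75.9 [ 0.5566 -0.041   0.115 ] 0.0528
FL 84.1 [0.441  0.0902 0.115 ] 0.051
FR 87.3 [ 0.4322 -0.0323  0.115 ] 0.0525
vent [ 0.47015098 -0.09607544  0.078     ] [ 0.45136671 -0.16473835  0.077     ] -105.30016841926678 0.07119299653968353
BL pred axis [0.5647 0.0832] px z105 [[246.3 173.1]]
BR pred axis [ 0.5562 -0.0405] px z105 [[296.2 175.5]]
FL pred axis [0.441  0.0917] px z105 [[243.3 223.2]]
FR pred axis [ 0.4325 -0.032 ] px z105 [[293.5 225.7]]
```

```bash
cat >> h.py <<'E'
AX=dict(FL=(.4411,.0929),FR=(.4331,-.0309),BL=(.5649,.0849),BR=(.5569,-.0389))
def pose():
    s=get_state(); M=R.from_quat(s["orientation"],scalar_first=True).as_matrix()
    return s,np.array(s["tcp_pos"]),M
def go(xy,z,th,frm=None):
    """slide (mm), turn about tool z (deg) to reach xy,z with tool x at world angle th"""
    s,p,M=pose()
    if frm: 
        p=np.array([*frm[0],frm[1]]); t=np.radians(frm[2]); M=np.array([[np.cos(t),np.sin(t),0],[np.sin(t),-np.cos(t),0],[0,0,-1]])
    th0=np.degrees(np.arctan2(M[1,0],M[0,0]))
    t=np.radians(th); N=np.array([[np.cos(t),np.sin(t),0],[np.sin(t),-np.cos(t),0],[0,0,-1]])
    print("slide",(1000*M.T@(np.array([*xy,z])-p)).round(1),"rotvec",np.degrees(R.from_matrix(M.T@N).as_rotvec()).round(1),"th0",th0.round(1))
E
python3 -c "
from h import *
go(AX['FL'],.155,-96)"
```

```text
slide [-374.7 -324.5   87.3] rotvec [   0.     0.  -105.9] th0 158.1
```

Emit:
jog_arm(moves=[{"slide":[-375,-324.5,0],"angular":[0,0,-106],"fingers":0.4},{"slide":[-375,-324.5,0],"angular":[0,0,-106],"fingers":0.4},{"slide":[-375,-324.5,0],"angular":[0,0,-106],"fingers":0.4},{"slide":[-375,-324.5,0],"angular":[0,0,-106],"fingers":0.4},{"slide":[-375,-324.5,0],"angular":[0,0,-106],"fingers":0.4},{"slide":[-375,-324.5,0],"angular":[0,0,-106],"fingers":0.4},{"slide":[-375,-324.5,0],"angular":[0,0,-106],"fingers":0.4},{"slide":[-375,-324.5,0],"angular":[0,0,-106],"fingers":0.4},{"slide":[-375,-324.5,0],"angular":[0,0,-106],"fingers":0.4},{"slide":[-375,-324.5,0],"angular":[0,0,-106],"fingers":0.4}], squeeze=60)

```text
clock: 2.13
tcp_pos: [0.3836, 0.207, 0.2427]
orientation: [0.0, -0.353, 0.936, 0.0]
wrist_force: [0.2, 0.1, 0.2]
finger_gap: 0.0512
grip_force: 0.0
```

```bash
python3 -c "
from h import *
go(AX['FL'],.155,-96)"
```

```text
slide [  32.1 -123.7   87.7] rotvec [ -0.    0.  -42.7] th0 -138.7
```

Emit:
jog_arm(moves=[{"slide":[32,-124,50],"angular":[0,0,-42.7]},{"slide":[32,-124,50],"angular":[0,0,-42.7]},{"slide":[32,-124,50],"angular":[0,0,-42.7]},{"slide":[32,-124,50],"angular":[0,0,-42.7]},{"slide":[32,-124,88],"angular":[0,0,-42.7]},{"slide":[32,-124,88],"angular":[0,0,-42.7]},{"slide":[32,-124,88],"angular":[0,0,-42.7]},{"slide":[32,-124,88],"angular":[0,0,-42.7]}])

```text
schema error: expected keys fingers, slide, angular
```

```bash
python3 - <<'E'
from h import *
go(AX['FL'],.100,-96)
for n in("top","side"):
    c=read_camera(n); cv2.imwrite(f"pics/{n}1.png",c["color"][:,:,::-1])
a=cv2.imread("pics/top1.png")[150:270,190:350]; b=cv2.imread("pics/side1.png")[150:270,240:420]
cv2.imwrite("pics/m1.png",np.vstack([cv2.resize(a,(400,300),interpolation=2),cv2.resize(b,(400,267),interpolation=2)]))
E
```

```text
slide [  32.2 -123.6  142.7] rotvec [ -0.    0.  -42.7] th0 -138.7
```

View pics/m1.png

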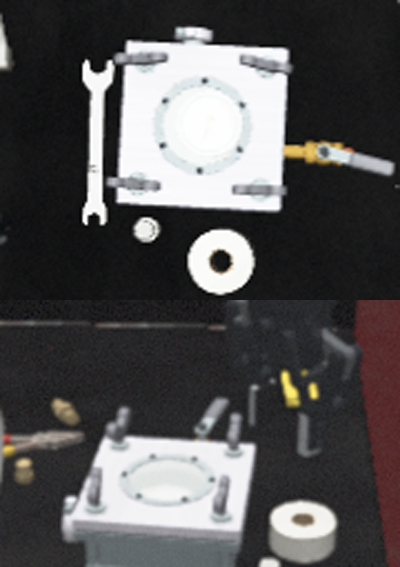

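The move was refused because every row needs `fingers`, so the gripper still stands short of the chamber. It shows in the side part at about (300,400), and the scene is unchanged.

Emit:
jog_arm(moves=[{"slide":[32,-124,50],"angular":[0,0,-42.7],"fingers":0.4},{"slide":[32,-124,50],"angular":[0,0,-42.7],"fingers":0.4},{"slide":[32,-124,50],"angular":[0,0,-42.7],"fingers":0.4},{"slide":[32,-124,50],"angular":[0,0,-42.7],"fingers":0.4},{"slide":[32,-124,88],"angular":[0,0,-42.7],"fingers":0.4},{"slide":[32,-124,88],"angular":[0,0,-42.7],"fingers":0.4},{"slide":[32,-124,88],"angular":[0,0,-42.7],"fingers":0.4},{"slide":[32,-124,88],"angular":[0,0,-42.7],"fingers":0.4}])

```text
clock: 2.9
tcp_pos: [0.4396, 0.0944, 0.1537]
orientation: [-0.001, -0.667, 0.745, 0.001]
wrist_force: [-0.1, 0.5, 0.1]
finger_gap: 0.0514
grip_force: 0.0
```

```bash
python3 - <<'E'
from h import *
go(AX['FL'],.100,-96)
for n in("top","side"):
    c=read_camera(n); cv2.imwrite(f"pics/{n}1.png",c["color"][:,:,::-1])
a=cv2.imread("pics/top1.png")[150:270,190:350]; b=cv2.imread("pics/side1.png")[150:270,240:420]
cv2.imwrite("pics/m2.png",np.vstack([cv2.resize(a,(400,300),interpolation=2),cv2.resize(b,(400,267),interpolation=2)]))
E
```

```text
slide [ 1.3 -1.7 53.6] rotvec [ 0.1  0.  -0.3] th0 -96.3
```

View pics/m2.png

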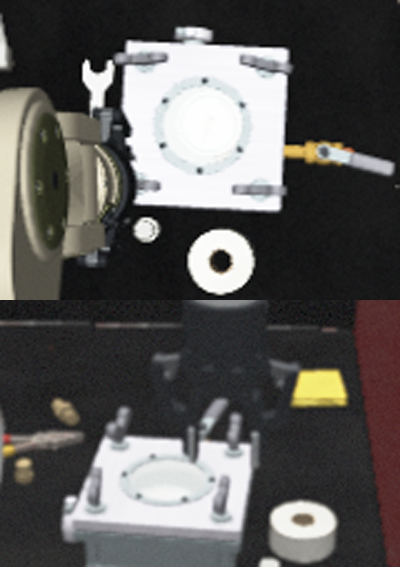

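The side part shows both fingertips right over the front left wing, at about (190,450) and (255,450), astride its blade.

Emit:
jog_arm(moves=[{"slide":[1.3,-1.7,30],"angular":[0,0,0],"fingers":0.4},{"slide":[1.3,-1.7,53.5],"angular":[0,0,0],"fingers":0.4},{"slide":[1.3,-1.7,53.5],"angular":[0,0,0],"fingers":0.4},{"slide":[1.3,-1.7,53.5],"angular":[0,0,0],"fingers":0.9},{"slide":[1.3,-1.7,53.5],"angular":[0,0,0],"fingers":1},{"slide":[1.3,-1.7,53.5],"angular":[0,0,0],"fingers":1},{"slide":[1.3,-1.7,53.5],"angular":[0,0,0],"fingers":1},{"slide":[1.3,-1.7,53.5],"angular":[0,0,0],"fingers":1}])

```text
clock: 3.67
tcp_pos: [0.4432, 0.0927, 0.1026]
orientation: [0.001, -0.667, 0.745, -0.001]
wrist_force: [-0.9, 1.2, 6.9]
finger_gap: 0.0085
grip_force: 60.0
```

Emit:
jog_arm(moves=[{"slide":[0,0,0],"angular":[0,0,7],"fingers":1},{"slide":[0,0,0],"angular":[0,0,14],"fingers":1},{"slide":[0,0,0],"angular":[0,0,21],"fingers":1},{"slide":[0,0,0],"angular":[0,0,28],"fingers":1},{"slide":[0,0,0],"angular":[0,0,35],"fingers":1},{"slide":[0,0,0],"angular":[0,0,39],"fingers":1},{"slide":[0,0,0],"angular":[0,0,39],"fingers":1},{"slide":[0,0,0],"angular":[0,0,39],"fingers":1},{"slide":[0,0,0],"angular":[0,0,39],"fingers":0.4},{"slide":[0,0,0],"angular":[0,0,39],"fingers":0.4}])

```text
clock: 4.5
tcp_pos: [0.4417, 0.0926, 0.1011]
orientation: [0.0, -0.381, 0.925, 0.0]
wrist_force: [-0.8, 0.4, 0.0]
finger_gap: 0.0319
grip_force: 0.0
```

```bash
python3 - <<'E'
from h import *
s,p,M=pose();print(s["joint_pos"].round(2) if hasattr(s["joint_pos"],'round') else s["joint_pos"])
go(AX['FL'],.155,-135)
F=(AX['FL'],.155,-135)
go(AX['BR'],.155,-104)
E
```

```text
[ 0.03  0.17 -0.5   0.89  0.   -0.75]
slide [  0.2   0.7 -53.9] rotvec [ 0.   0.  -0.2] th0 -135.2
slide [  10.8 -174.4  -53.9] rotvec [  0.    0.  -31.2] th0 -135.2
```

Emit:
jog_arm(moves=[{"slide":[0,0,-40],"angular":[0,0,0],"fingers":0.4},{"slide":[1,-20,-54],"angular":[0,0,-6],"fingers":0.4},{"slide":[3,-60,-54],"angular":[0,0,-13],"fingers":0.4},{"slide":[6,-100,-54],"angular":[0,0,-20],"fingers":0.4},{"slide":[9,-140,-54],"angular":[0,0,-27],"fingers":0.4},{"slide":[11,-174.5,-54],"angular":[0,0,-31],"fingers":0.4},{"slide":[11,-174.5,-54],"angular":[0,0,-31],"fingers":0.4},{"slide":[11,-174.5,-54],"angular":[0,0,-31],"fingers":0.4},{"slide":[11,-174.5,-20],"angular":[0,0,-31],"fingers":0.4},{"slide":[11,-174.5,0],"angular":[0,0,-31],"fingers":0.4}])

```text
clock: 5.33
tcp_pos: [0.5555, -0.0384, 0.0996]
orientation: [-0.0, -0.614, 0.79, 0.001]
wrist_force: [-0.3, -0.2, -0.7]
finger_gap: 0.0513
grip_force: 0.0
```

Emit:
jog_arm(moves=[{"slide":[0,0,0],"angular":[0,0,0],"fingers":0.9},{"slide":[0,0,0],"angular":[0,0,0],"fingers":1},{"slide":[0,0,0],"angular":[0,0,0],"fingers":1},{"slide":[0,0,0],"angular":[0,0,0],"fingers":1},{"slide":[0,0,0],"angular":[0,0,7],"fingers":1},{"slide":[0,0,0],"angular":[0,0,14],"fingers":1},{"slide":[0,0,0],"angular":[0,0,21],"fingers":1},{"slide":[0,0,0],"angular":[0,0,28],"fingers":1},{"slide":[0,0,0],"angular":[0,0,31],"fingers":1},{"slide":[0,0,0],"angular":[0,0,31],"fingers":1}])

```text
clock: 6.17
tcp_pos: [0.5594, -0.0395, 0.1026]
orientation: [0.003, -0.379, 0.925, -0.001]
wrist_force: [5.8, -2.1, -6.2]
finger_gap: 0.0084
grip_force: 60.7
```

```bash
python3 - <<'E'
from h import *
go(AX['BR'],.101,-135)
go(AX['FR'],.101,-93)
E
```

```text
slide [1.3 2.2 1.6] rotvec [-0.3  0.2 -0.4] th0 -135.4
slide [83.9 94.8  0.9] rotvec [ -0.3   0.1 -42.4] th0 -135.4
```

Emit:
jog_arm(moves=[{"slide":[0,0,0],"angular":[0,0,0],"fingers":0.4},{"slide":[0,0,0],"angular":[0,0,0],"fingers":0.4},{"slide":[0,0,-35],"angular":[0,0,-2],"fingers":0.4},{"slide":[10,12,-54],"angular":[0,0,-9],"fingers":0.4},{"slide":[35,40,-54],"angular":[0,0,-16],"fingers":0.4},{"slide":[60,68,-54],"angular":[0,0,-23],"fingers":0.4},{"slide":[80,90.5,-54],"angular":[0,0,-30],"fingers":0.4},{"slide":[80,90.5,-54],"angular":[0,0,-37],"fingers":0.4},{"slide":[80,90.5,-54],"angular":[0,0,-42],"fingers":0.4},{"slide":[80,90.5,-30],"angular":[0,0,-42],"fingers":0.4}])

```text
clock: 7.0
tcp_pos: [0.4389, -0.0319, 0.1354]
orientation: [0.003, -0.688, 0.726, -0.004]
wrist_force: [1.3, -1.2, -0.5]
finger_gap: 0.051
grip_force: 0.0
```

```bash
sed -i 's/^AX=.*/AX=dict(FL=(.4431,.0929),FR=(.4351,-.0309),BL=(.5669,.0849),BR=(.5589,-.0389))/' h.py; python3 - <<'E'
from h import *
go(AX['FR'],.101,-93)
for n in("top","side"):
    c=read_camera(n); cv2.imwrite(f"pics/{n}2.png",c["color"][:,:,::-1])
a=cv2.imread("pics/top2.png")[150:270,190:350]; b=cv2.imread("pics/side2.png")[150:270,240:420]
cv2.imwrite("pics/m3.png",np.vstack([cv2.resize(a,(400,300),interpolation=2),cv2.resize(b,(400,267),interpolation=2)]))
E
```

```text
slide [-0.8  4.1 34.4] rotvec [-0.5 -0.1 -0.1] th0 -93.1
```

View pics/m3.png

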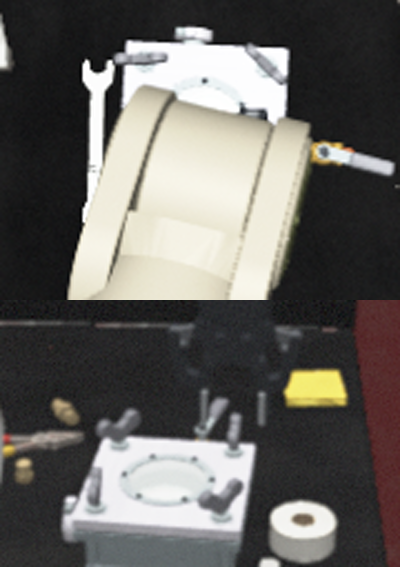

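Front left and back right are now diagonal (side crop (222,498) and (120,428)), and the gripper hangs over front right.

Emit:
jog_arm(moves=[{"slide":[-1,4,20],"angular":[-0.5,0,0],"fingers":0.4},{"slide":[-1,4,34],"angular":[-0.5,0,0],"fingers":0.4},{"slide":[-1,4,34],"angular":[-0.5,0,0],"fingers":0.4},{"slide":[-1,4,34],"angular":[-0.5,0,0],"fingers":0.9},{"slide":[-1,4,34],"angular":[-0.5,0,0],"fingers":1},{"slide":[-1,4,34],"angular":[-0.5,0,0],"fingers":1},{"slide":[-1,4,34],"angular":[-0.5,0,0],"fingers":1},{"slide":[-1,4,34],"angular":[-0.5,0,0],"fingers":1}])

```text
clock: 7.77
tcp_pos: [0.4346, -0.0303, 0.0984]
orientation: [-0.001, -0.686, 0.727, 0.001]
wrist_force: [3.9, 0.8, 2.4]
finger_gap: 0.0086
grip_force: 61.5
```

Emit:
jog_arm(moves=[{"slide":[0,0,0],"angular":[0,0,7],"fingers":1},{"slide":[0,0,0],"angular":[0,0,14],"fingers":1},{"slide":[0,0,0],"angular":[0,0,21],"fingers":1},{"slide":[0,0,0],"angular":[0,0,28],"fingers":1},{"slide":[0,0,0],"angular":[0,0,35],"fingers":1},{"slide":[0,0,0],"angular":[0,0,42],"fingers":1},{"slide":[0,0,0],"angular":[0,0,42],"fingers":1},{"slide":[0,0,0],"angular":[0,0,42],"fingers":1},{"slide":[0,0,0],"angular":[0,0,42],"fingers":0.4},{"slide":[0,0,0],"angular":[0,0,42],"fingers":0.4}])

```text
clock: 8.6
tcp_pos: [0.4319, -0.03, 0.0971]
orientation: [-0.004, -0.38, 0.925, 0.002]
wrist_force: [0.7, -0.3, 0.3]
finger_gap: 0.0325
grip_force: 0.0
```

```bash
python3 - <<'E'
from h import *
go(AX['BL'],.101,-89)
E
```

```text
slide [-176.7  -13.2   -5.1] rotvec [  0.5  -0.2 -46.3] th0 -135.3
```

Emit:
jog_arm(moves=[{"slide":[0,0,-40],"angular":[0,0,-2],"fingers":0.4},{"slide":[-15,-1,-58],"angular":[0,0,-9],"fingers":0.4},{"slide":[-55,-4,-58],"angular":[0,0,-16],"fingers":0.4},{"slide":[-95,-7,-58],"angular":[0,0,-23],"fingers":0.4},{"slide":[-135,-10,-58],"angular":[0,0,-30],"fingers":0.4},{"slide":[-170,-13,-58],"angular":[0,0,-37],"fingers":0.4},{"slide":[-176.5,-13,-58],"angular":[0.5,0,-44],"fingers":0.4},{"slide":[-176.5,-13,-58],"angular":[0.5,0,-46],"fingers":0.4},{"slide":[-176.5,-13,-58],"angular":[0.5,0,-46],"fingers":0.4},{"slide":[-176.5,-13,-35],"angular":[0.5,0,-46],"fingers":0.4}])

```text
clock: 9.43
tcp_pos: [0.5694, 0.0851, 0.1342]
orientation: [-0.001, 0.711, -0.703, 0.003]
wrist_force: [0.3, -0.3, 0.7]
finger_gap: 0.0515
grip_force: 0.0
```

```bash
python3 - <<'E'
from h import *
go(AX['BL'],.101,-89)
E
```

```text
slide [ 0.   2.6 33.2] rotvec [-0.3 -0.2 -0.4] th0 -89.4
```

Emit:
jog_arm(moves=[{"slide":[0,2.5,20],"angular":[-0.3,0,0],"fingers":0.4},{"slide":[0,2.5,33],"angular":[-0.3,0,0],"fingers":0.4},{"slide":[0,2.5,33],"angular":[-0.3,0,0],"fingers":0.4},{"slide":[0,2.5,33],"angular":[-0.3,0,0],"fingers":0.9},{"slide":[0,2.5,33],"angular":[-0.3,0,0],"fingers":1},{"slide":[0,2.5,33],"angular":[-0.3,0,0],"fingers":1},{"slide":[0,2.5,33],"angular":[-0.3,0,0],"fingers":1},{"slide":[0,2.5,33],"angular":[-0.3,0,0],"fingers":1}])

```text
clock: 10.1
tcp_pos: [0.5666, 0.0846, 0.0994]
orientation: [0.002, 0.711, -0.703, 0.0]
wrist_force: [3.3, -0.4, 2.2]
finger_gap: 0.0087
grip_force: 61.7
```

Emit:
jog_arm(moves=[{"slide":[0,0,0],"angular":[0,0,7],"fingers":1},{"slide":[0,0,0],"angular":[0,0,14],"fingers":1},{"slide":[0,0,0],"angular":[0,0,21],"fingers":1},{"slide":[0,0,0],"angular":[0,0,28],"fingers":1},{"slide":[0,0,0],"angular":[0,0,35],"fingers":1},{"slide":[0,0,0],"angular":[0,0,42],"fingers":1},{"slide":[0,0,0],"angular":[0,0,46],"fingers":1},{"slide":[0,0,0],"angular":[0,0,46],"fingers":1},{"slide":[0,0,0],"angular":[0,0,46],"fingers":1}])

```text
clock: 10.85
tcp_pos: [0.5678, 0.0842, 0.0994]
orientation: [-0.0, -0.38, 0.925, -0.002]
wrist_force: [6.6, -1.4, 0.1]
finger_gap: 0.0089
grip_force: 61.4
```

```bash
python3 - <<'E'
from h import *
s,p,M=pose(); print(s["finger_gap"],s["wrist_force"])
go(AX['BL'],.101,176.3)
E
```

```text
0.008864950325955577 [ 6.64439923 -1.38104396  0.10312843]
slide [ 0.2  1.1 -1.6] rotvec [-0.2 -0.  48.3] th0 -135.4
```

```bash
python3 - <<'E'
from h import *
for n in("top","side"):
    c=read_camera(n); cv2.imwrite(f"pics/{n}3.png",c["color"][:,:,::-1])
a=cv2.imread("pics/top3.png")[150:270,190:350]; b=cv2.imread("pics/side3.png")[170:270,260:400]
cv2.imwrite("pics/m4.png",np.vstack([cv2.resize(a,(400,300),interpolation=2),cv2.resize(b,(400,286),interpolation=2)]))
E
```

```text
(no output)
```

View pics/m4.png

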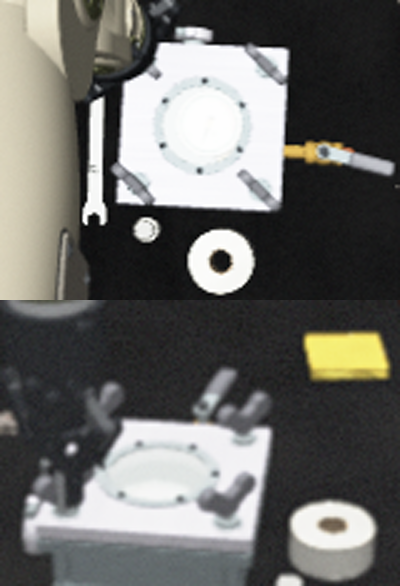

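All four blades stand at about 45° (top crop: (133,183), (260,188), (266,62), and back left in the gripper). Second round now, starting with back left.

Emit:
jog_arm(moves=[{"slide":[0,0,0],"angular":[0,0,7],"fingers":1},{"slide":[0,0,0],"angular":[0,0,14],"fingers":1},{"slide":[0,0,0],"angular":[0,0,21],"fingers":1},{"slide":[0,0,0],"angular":[0,0,28],"fingers":1},{"slide":[0,0,0],"angular":[0,0,35],"fingers":1},{"slide":[0,0,0],"angular":[0,0,42],"fingers":1},{"slide":[0,0,0],"angular":[0,0,47],"fingers":1},{"slide":[0,0,0],"angular":[0,0,51],"fingers":1},{"slide":[0,0,0],"angular":[0,0,51],"fingers":1},{"slide":[0,0,0],"angular":[0,0,51],"fingers":1}])

```text
clock: 11.78
tcp_pos: [0.5684, 0.083, 0.0994]
orientation: [0.001, 0.055, 0.998, -0.003]
wrist_force: [6.5, -5.6, -1.9]
finger_gap: 0.0088
grip_force: 63.7
```

```bash
python3 - <<'E'
from h import *
s,p,M=pose(); print(s["finger_gap"],s["wrist_force"],s["ft_torque"])
go(AX['FR'],.101,-135)
E
```

```text
0.008750329823124568 [ 6.45888189 -5.62453365 -1.85226119] [-1.14370311 -1.57867652  0.82053566]
slide [ 120.  -127.9   -1. ] rotvec [ -0.4  -0.  -51.3] th0 173.7
```

Emit:
jog_arm(moves=[{"slide":[0,0,0],"angular":[0,0,0],"fingers":0.4},{"slide":[0,0,0],"angular":[0,0,0],"fingers":0.4},{"slide":[0,0,-40],"angular":[0,0,0],"fingers":0.4},{"slide":[10,-11,-56],"angular":[0,0,-7],"fingers":0.4},{"slide":[38,-40,-56],"angular":[0,0,-14],"fingers":0.4},{"slide":[66,-69,-56],"angular":[0,0,-21],"fingers":0.4},{"slide":[94,-98,-56],"angular":[0,0,-28],"fingers":0.4},{"slide":[119,-126,-56],"angular":[0,0,-35],"fingers":0.4},{"slide":[120,-128,-56],"angular":[0,0,-42],"fingers":0.4},{"slide":[120,-128,-56],"angular":[0,0,-49],"fingers":0.4}])

```text
clock: 12.62
tcp_pos: [0.429, -0.0298, 0.155]
orientation: [-0.004, -0.365, 0.931, 0.0]
wrist_force: [0.8, 0.7, 0.1]
finger_gap: 0.0509
grip_force: 0.0
```

```bash
python3 - <<'E'
from h import *
go(AX['FR'],.101,-135)
E
```

```text
slide [-4.1 -5.1 54. ] rotvec [ 0.2 -0.4 -2.2] th0 -137.2
```

Emit:
jog_arm(moves=[{"slide":[-4,-4.5,25],"angular":[0.2,-0.4,-2.2],"fingers":0.4},{"slide":[-4,-4.5,54],"angular":[0.2,-0.4,-2.2],"fingers":0.4},{"slide":[-4,-4.5,54],"angular":[0.2,-0.4,-2.2],"fingers":0.4},{"slide":[-4,-4.5,54],"angular":[0.2,-0.4,-2.2],"fingers":0.9},{"slide":[-4,-4.5,54],"angular":[0.2,-0.4,-2.2],"fingers":1},{"slide":[-4,-4.5,54],"angular":[0.2,-0.4,-2.2],"fingers":1},{"slide":[-4,-4.5,54],"angular":[0.2,-0.4,-2.2],"fingers":1},{"slide":[-4,-4.5,54],"angular":[0.2,-0.4,-2.2],"fingers":1}])

```text
clock: 13.28
tcp_pos: [0.4378, -0.0294, 0.1025]
orientation: [0.001, -0.382, 0.924, -0.0]
wrist_force: [-1.8, 2.6, 5.8]
finger_gap: 0.0088
grip_force: 58.9
```

Emit:
jog_arm(moves=[{"slide":[0,0,0],"angular":[0,0,7],"fingers":1},{"slide":[0,0,0],"angular":[0,0,14],"fingers":1},{"slide":[0,0,0],"angular":[0,0,21],"fingers":1},{"slide":[0,0,0],"angular":[0,0,28],"fingers":1},{"slide":[0,0,0],"angular":[0,0,35],"fingers":1},{"slide":[0,0,0],"angular":[0,0,42],"fingers":1},{"slide":[0,0,0],"angular":[0,0,47],"fingers":1},{"slide":[0,0,0],"angular":[0,0,51],"fingers":1},{"slide":[0,0,0],"angular":[0,0,51],"fingers":1},{"slide":[0,0,0],"angular":[0,0,51],"fingers":1}])

```text
clock: 14.12
tcp_pos: [0.4389, -0.0326, 0.1025]
orientation: [0.002, 0.054, 0.999, -0.004]
wrist_force: [0.5, -10.3, -1.1]
finger_gap: 0.009
grip_force: 60.4
```

```bash
python3 - <<'E'
from h import *
s,p,M=pose(); print(s["finger_gap"],s["wrist_force"],s["ft_torque"])
go(AX['FL'],.101,-135)
E
```

```text
0.008957738499976026 [  0.51953889 -10.32745922  -1.05074631] [-2.05220152  0.10836321  0.78987772]
slide [  9.3 125.2   0.6] rotvec [ -0.5   0.1 -51.1] th0 173.9
```

Emit:
jog_arm(moves=[{"slide":[0,0,0],"angular":[0,0,0],"fingers":0.4},{"slide":[0,0,0],"angular":[0,0,0],"fingers":0.4},{"slide":[0,0,-40],"angular":[0,0,0],"fingers":0.4},{"slide":[1,15,-53],"angular":[0,0,-7],"fingers":0.4},{"slide":[3,45,-53],"angular":[0,0,-14],"fingers":0.4},{"slide":[5,75,-53],"angular":[0,0,-21],"fingers":0.4},{"slide":[7,105,-53],"angular":[0,0,-28],"fingers":0.4},{"slide":[9,125,-53],"angular":[0,0,-35],"fingers":0.4},{"slide":[9,125,-53],"angular":[0,0,-42],"fingers":0.4},{"slide":[9,125,-53],"angular":[0,0,-49],"fingers":0.4}])

```text
clock: 14.95
tcp_pos: [0.4416, 0.0971, 0.1544]
orientation: [0.001, -0.37, 0.929, -0.0]
wrist_force: [-0.1, -0.2, -1.0]
finger_gap: 0.0512
grip_force: 0.0
```

```bash
python3 - <<'E'
from h import *
go(AX['FL'],.101,-135)
E
```

```text
slide [ 1.9 -4.1 53.4] rotvec [-0.1  0.1 -1.6] th0 -136.6
```

Emit:
jog_arm(moves=[{"slide":[2,-4,25],"angular":[0,0,-1.6],"fingers":0.4},{"slide":[2,-4,53],"angular":[0,0,-1.6],"fingers":0.4},{"slide":[2,-4,53],"angular":[0,0,-1.6],"fingers":0.4},{"slide":[2,-4,53],"angular":[0,0,-1.6],"fingers":0.9},{"slide":[2,-4,53],"angular":[0,0,-1.6],"fingers":1},{"slide":[2,-4,53],"angular":[0,0,-1.6],"fingers":1},{"slide":[2,-4,53],"angular":[0,0,-1.6],"fingers":1},{"slide":[2,-4,53],"angular":[0,0,-1.6],"fingers":1}])

```text
clock: 15.62
tcp_pos: [0.4437, 0.0918, 0.1026]
orientation: [0.002, -0.378, 0.926, -0.0]
wrist_force: [-2.2, 2.7, 5.8]
finger_gap: 0.0085
grip_force: 59.0
```

Emit:
jog_arm(moves=[{"slide":[0,0,0],"angular":[0,0,7],"fingers":1},{"slide":[0,0,0],"angular":[0,0,14],"fingers":1},{"slide":[0,0,0],"angular":[0,0,21],"fingers":1},{"slide":[0,0,0],"angular":[0,0,28],"fingers":1},{"slide":[0,0,0],"angular":[0,0,35],"fingers":1},{"slide":[0,0,0],"angular":[0,0,42],"fingers":1},{"slide":[0,0,0],"angular":[0,0,47],"fingers":1},{"slide":[0,0,0],"angular":[0,0,51],"fingers":1},{"slide":[0,0,0],"angular":[0,0,51],"fingers":1},{"slide":[0,0,0],"angular":[0,0,51],"fingers":1}])

```text
clock: 16.45
tcp_pos: [0.4438, 0.0912, 0.1026]
orientation: [0.002, 0.056, 0.998, -0.0]
wrist_force: [-1.3, -0.6, 5.3]
finger_gap: 0.0088
grip_force: 61.5
```

```bash
python3 - <<'E'
from h import *
s,p,M=pose(); print(s["finger_gap"],s["wrist_force"],s["ft_torque"])
go(AX['BR'],.101,-135)
E
```

```text
0.00878302194338184 [-1.26463486 -0.55824358  5.34083996] [-0.04582327  0.46068342  0.91128696]
slide [-129.  -116.4    2.1] rotvec [ -0.1   0.2 -51.4] th0 173.6
```

Emit:
jog_arm(moves=[{"slide":[0,0,0],"angular":[0,0,0],"fingers":0.4},{"slide":[0,0,0],"angular":[0,0,0],"fingers":0.4},{"slide":[0,0,-40],"angular":[0,0,0],"fingers":0.4},{"slide":[-12,-10,-53],"angular":[0,0,-7],"fingers":0.4},{"slide":[-41,-37,-53],"angular":[0,0,-14],"fingers":0.4},{"slide":[-71,-64,-53],"angular":[0,0,-21],"fingers":0.4},{"slide":[-101,-91,-53],"angular":[0,0,-28],"fingers":0.4},{"slide":[-128,-115,-53],"angular":[0,0,-35],"fingers":0.4},{"slide":[-129,-116.5,-53],"angular":[0,0,-42],"fingers":0.4},{"slide":[-129,-116.5,-53],"angular":[0,0,-49],"fingers":0.4}])

```text
clock: 17.28
tcp_pos: [0.5596, -0.0418, 0.154]
orientation: [0.001, -0.363, 0.932, -0.001]
wrist_force: [-0.4, 0.7, 0.1]
finger_gap: 0.0514
grip_force: 0.0
```

```bash
python3 - <<'E'
from h import *
go(AX['BR'],.101,-135)
E
```

```text
slide [-1.3  2.7 53. ] rotvec [-0.1  0.1 -2.4] th0 -137.4
```

Emit:
jog_arm(moves=[{"slide":[-1.5,2.5,25],"angular":[0,0,-2.4],"fingers":0.4},{"slide":[-1.5,2.5,53],"angular":[0,0,-2.4],"fingers":0.4},{"slide":[-1.5,2.5,53],"angular":[0,0,-2.4],"fingers":0.4},{"slide":[-1.5,2.5,53],"angular":[0,0,-2.4],"fingers":0.9},{"slide":[-1.5,2.5,53],"angular":[0,0,-2.4],"fingers":1},{"slide":[-1.5,2.5,53],"angular":[0,0,-2.4],"fingers":1},{"slide":[-1.5,2.5,53],"angular":[0,0,-2.4],"fingers":1},{"slide":[-1.5,2.5,53],"angular":[0,0,-2.4],"fingers":1}])

```text
clock: 17.95
tcp_pos: [0.5603, -0.0385, 0.1033]
orientation: [0.003, -0.381, 0.925, -0.004]
wrist_force: [3.3, -5.4, -2.8]
finger_gap: 0.0087
grip_force: 60.4
```

Emit:
jog_arm(moves=[{"slide":[0,0,0],"angular":[0,0,7],"fingers":1},{"slide":[0,0,0],"angular":[0,0,14],"fingers":1},{"slide":[0,0,0],"angular":[0,0,21],"fingers":1},{"slide":[0,0,0],"angular":[0,0,28],"fingers":1},{"slide":[0,0,0],"angular":[0,0,35],"fingers":1},{"slide":[0,0,0],"angular":[0,0,42],"fingers":1},{"slide":[0,0,0],"angular":[0,0,47],"fingers":1},{"slide":[0,0,0],"angular":[0,0,51],"fingers":1},{"slide":[0,0,0],"angular":[0,0,51],"fingers":1},{"slide":[0,0,0],"angular":[0,0,51],"fingers":1}])

```text
clock: 18.78
tcp_pos: [0.5613, -0.0407, 0.1034]
orientation: [0.005, 0.054, 0.999, -0.004]
wrist_force: [6.1, -12.8, -5.2]
finger_gap: 0.0084
grip_force: 62.0
```

```bash
python3 - <<'E'
from h import *
s,p,M=pose(); print(s["finger_gap"],s["wrist_force"],s["ft_torque"])
E
```

```text
0.008387112339293545 [  6.08189011 -12.76892973  -5.2019877 ] [-2.47325314 -1.13850756  0.80315689]
```

All four screws are at their stops: about 174° with 0.8 N m. Next the vent lever, so lift off and go over it.

```bash
python3 - <<'E'
from h import *
a=np.array([.472,-.096]); r=.058
l=np.radians(-105.3); go(a+r*np.array([np.cos(l),np.sin(l)]),.135,-105.3)
E
```

```text
slide [  91.6 -122.2  -31.6] rotvec [ -0.8   0.2 -80.9] th0 173.8
```

Emit:
jog_arm(moves=[{"slide":[0,0,0],"angular":[0,0,0],"fingers":0.4},{"slide":[0,0,0],"angular":[0,0,0],"fingers":0.4},{"slide":[0,0,-40],"angular":[0,0,0],"fingers":0.4},{"slide":[0,0,-60],"angular":[0,0,-7],"fingers":0.45},{"slide":[20,-25,-60],"angular":[0,0,-14],"fingers":0.45},{"slide":[40,-50,-60],"angular":[0,0,-21],"fingers":0.45},{"slide":[60,-80,-60],"angular":[0,0,-28],"fingers":0.45},{"slide":[80,-105,-60],"angular":[0,0,-35],"fingers":0.45},{"slide":[91.5,-122,-60],"angular":[0,0,-42],"fingers":0.45},{"slide":[91.5,-122,-60],"angular":[0,0,-49],"fingers":0.45}])

```text
clock: 19.62
tcp_pos: [0.451, -0.1498, 0.162]
orientation: [0.0, -0.366, 0.93, -0.001]
wrist_force: [-0.2, 1.1, 0.1]
finger_gap: 0.0471
grip_force: 0.0
```

```bash
python3 - <<'E'
from h import *
a=np.array([.472,-.096]); r=.058
l=np.radians(-105.3); go(a+r*np.array([np.cos(l),np.sin(l)]),.12,-105.3)
c=read_camera("side");d=read_camera("top")
cv2.imwrite("pics/m5.png",np.vstack([cv2.resize(x["color"][150:250,240:400,::-1],(480,300),interpolation=2) for x in (d,c)]))
E
```

```text
slide [-2.7 -5.4 42. ] rotvec [ -0.1  -0.  -31.7] th0 -137.0
```

View pics/m5.png

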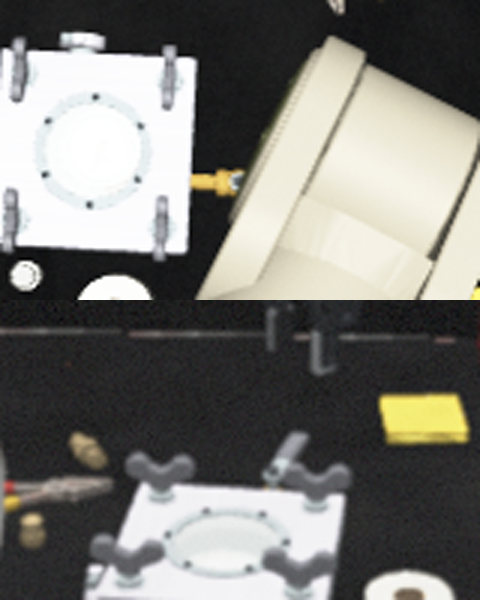

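All four blades lie parallel along the chamber's x, so they are home, and the lever shows in the side part at (285,455). Go down astride it.

Emit:
jog_arm(moves=[{"slide":[-2.5,-5.5,0],"angular":[0,0,-7],"fingers":0.45},{"slide":[-2.5,-5.5,10],"angular":[0,0,-14],"fingers":0.45},{"slide":[-2.5,-5.5,25],"angular":[0,0,-21],"fingers":0.45},{"slide":[-2.5,-5.5,40],"angular":[0,0,-28],"fingers":0.45},{"slide":[-2.5,-5.5,42],"angular":[0,0,-32],"fingers":0.45},{"slide":[-2.5,-5.5,42],"angular":[0,0,-32],"fingers":0.45},{"slide":[-2.5,-5.5,65],"angular":[0,0,-32],"fingers":0.45},{"slide":[-2.5,-5.5,85],"angular":[0,0,-32],"fingers":0.45},{"slide":[-2.5,-5.5,95],"angular":[0,0,-32],"fingers":0.45},{"slide":[-2.5,-5.5,95],"angular":[0,0,-32],"fingers":0.45}])

```text
clock: 20.55
tcp_pos: [0.4579, -0.1492, 0.0645]
orientation: [-0.0, -0.607, 0.795, 0.001]
wrist_force: [-0.8, -0.6, 0.1]
finger_gap: 0.0472
grip_force: 0.0
```

Emit:
jog_arm(moves=[{"slide":[0,0,0],"angular":[0,0,0],"fingers":0.8},{"slide":[0,0,0],"angular":[0,0,0],"fingers":1},{"slide":[0,0,0],"angular":[0,0,0],"fingers":1},{"slide":[0,0,0],"angular":[0,0,0],"fingers":1},{"slide":[0,0,0],"angular":[0,0,0],"fingers":1}], squeeze=25)

```text
clock: 20.97
tcp_pos: [0.4591, -0.1507, 0.0671]
orientation: [0.0, -0.608, 0.794, -0.001]
wrist_force: [-2.8, -0.2, 6.9]
finger_gap: 0.0149
grip_force: 24.4
```

```bash
python3 - <<'E'
from h import *
s,p,M=pose(); print(s["finger_gap"],s["wrist_force"])
a=np.array([.472,-.096]); r=np.linalg.norm(p[:2]-a); l0=np.arctan2(*(p[:2]-a)[::-1]); print(r,np.degrees(l0),np.degrees(np.arctan2(M[1,0],M[0,0])))
for k in list(range(7,85,7))+[81,83]:
    l=l0-np.radians(k); q=a+r*np.array([np.cos(l),np.sin(l)])
    print(k,(1000*M.T@np.array([*(q-p[:2]),0])).round(1))
E
```

```text
0.014871478502915656 [-2.77898479 -0.2463614   6.91251569]
0.05615321932148338 -103.24003896936894 -105.16170962469809
7 [-0.2  6.9 -0. ]
14 [-1.2 13.6 -0. ]
21 [-3.1 20.2 -0.1]
28 [-5.7 26.6 -0.1]
35 [-9.1 32.5 -0.1]
42 [-13.2  38.   -0.1]
49 [-17.9  43.   -0.1]
56 [-23.2  47.4  -0.1]
63 [-29.   51.   -0.1]
70 [-35.2  54.   -0.2]
77 [-41.7  56.1  -0.2]
84 [-48.4  57.5  -0.2]
81 [-45.5  57.   -0.2]
83 [-47.4  57.4  -0.2]
```

Emit:
jog_arm(moves=[{"slide":[0,7,0],"angular":[0,0,7],"fingers":1},{"slide":[-1,13.5,0],"angular":[0,0,14],"fingers":1},{"slide":[-3,20,0],"angular":[0,0,21],"fingers":1},{"slide":[-5.5,26.5,0],"angular":[0,0,28],"fingers":1},{"slide":[-9,32.5,0],"angular":[0,0,35],"fingers":1},{"slide":[-13,38,0],"angular":[0,0,42],"fingers":1},{"slide":[-18,43,0],"angular":[0,0,49],"fingers":1},{"slide":[-23,47.5,0],"angular":[0,0,56],"fingers":1},{"slide":[-29,51,0],"angular":[0,0,63],"fingers":1},{"slide":[-29,51,0],"angular":[0,0,63],"fingers":1}])

```text
clock: 21.8
tcp_pos: [0.4184, -0.1087, 0.0671]
orientation: [0.002, -0.102, 0.995, -0.001]
wrist_force: [-0.1, 0.2, 4.6]
finger_gap: 0.0147
grip_force: 24.5
```

```bash
python3 - <<'E'
from h import *
s,p,M=pose(); print(s["finger_gap"],s["wrist_force"],s["ft_torque"])
a=np.array([.472,-.096]); r=np.linalg.norm(p[:2]-a); l0=np.arctan2(*(p[:2]-a)[::-1]); print(r,np.degrees(l0),np.degrees(np.arctan2(M[1,0],M[0,0])))
for k in (6,12,16,18,20,22):
    l=l0-np.radians(k); q=a+r*np.array([np.cos(l),np.sin(l)])
    print(k,(1000*M.T@np.array([*(q-p[:2]),0])).round(1))
E
```

```text
0.014699487560805465 [-0.1263308   0.24830295  4.58767858] [ 0.10155949  0.04349824 -0.04018738]
0.055069949368601386 -166.63134430721277 -168.31224683403764
6 [-0.1  5.8 -0. ]
12 [-0.9 11.5 -0. ]
16 [-1.7 15.2 -0. ]
18 [-2.2 17.1 -0. ]
20 [-2.8 18.9 -0. ]
22 [-3.4 20.7 -0. ]
```

Emit:
jog_arm(moves=[{"slide":[0,6,0],"angular":[0,0,6],"fingers":1},{"slide":[-1,11.5,0],"angular":[0,0,12],"fingers":1},{"slide":[-1.5,15,0],"angular":[0,0,16],"fingers":1},{"slide":[-2.5,18,0],"angular":[0,0,19],"fingers":1},{"slide":[-2.5,18,0],"angular":[0,0,19],"fingers":1},{"slide":[-2.5,18,0],"angular":[0,0,19],"fingers":1}])

```text
clock: 22.3
tcp_pos: [0.4173, -0.0929, 0.0671]
orientation: [0.002, 0.06, 0.998, -0.002]
wrist_force: [-1.0, -4.8, 6.5]
finger_gap: 0.0151
grip_force: 34.5
```

```bash
python3 - <<'E'
from h import *
s,p,M=pose(); print(s["finger_gap"],s["wrist_force"],s["ft_torque"],np.degrees(np.arctan2(M[1,0],M[0,0])))
a=np.array([.472,-.096]); print(np.degrees(np.arctan2(*(p[:2]-a)[::-1])))
E
```

```text
0.015050536386443599 [-0.95775212 -4.75127406  6.47926652] [-0.96683601  0.36123404  0.61093137] 173.09440948163927
176.78717804907598
```

Emit:
jog_arm(moves=[{"slide":[0,0,0],"angular":[0,0,0],"fingers":0.68},{"slide":[0,0,0],"angular":[0,0,0],"fingers":0.68},{"slide":[0,0,0],"angular":[0,0,0],"fingers":0.68},{"slide":[0,0,-35],"angular":[0,0,0],"fingers":0.68},{"slide":[0,0,-75],"angular":[0,0,0],"fingers":0.68},{"slide":[0,0,-115],"angular":[0,0,0],"fingers":0.68},{"slide":[0,-40,-120],"angular":[0,0,0],"fingers":0.68},{"slide":[0,-80,-120],"angular":[0,0,0],"fingers":0.68},{"slide":[0,-120,-120],"angular":[0,0,0],"fingers":0.68},{"slide":[0,-120,-120],"angular":[0,0,0],"fingers":0.68}])

```text
clock: 23.13
tcp_pos: [0.4012, -0.216, 0.1863]
orientation: [0.002, 0.065, 0.998, -0.002]
wrist_force: [0.4, -1.2, 0.6]
finger_gap: 0.0274
grip_force: 0.0
```

```bash
python3 - <<'E'
from h import *
c=read_camera("side");d=read_camera("top")
cv2.imwrite("pics/m6.png",np.vstack([cv2.resize(x["color"][150:270,200:420,::-1],(550,300),interpolation=2) for x in (d,c)]))
E
```

```text
(no output)
```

View pics/m6.png

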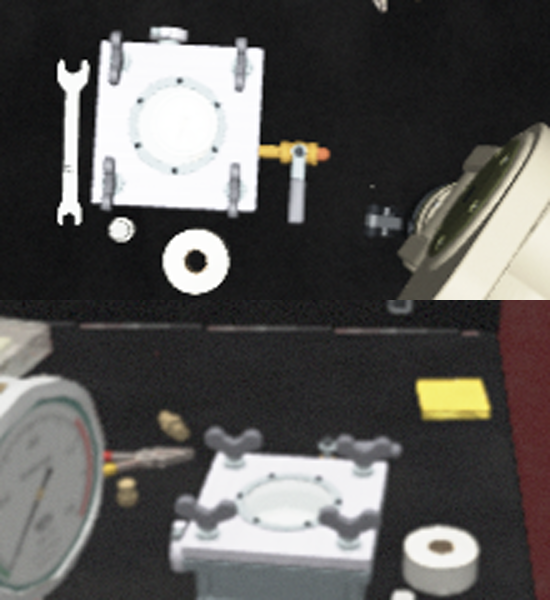

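The lever lies at top crop (299,152)→(296,220), square to its pipe, so it is shut. The four blades lie along the chamber's x, the bystanders are where they were, and the gripper is clear.

```bash
python3 -c "
from workcell import *
print(hand_in())"
```

```text
the job is handed in; nothing more can be done
None
```

All four wing screws were tightened to their stops in two cross-order rounds, then the vent lever was swung shut; I handed the job in at about 23 s, and no verdict was returned.

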